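Find the full objective canister and present its code to the reader

ROBOT

A 6-joint arm with a two-finger parallel gripper is mounted at the origin on a cart in front of the work surface, level with it; the furniture and walls round the work are solid. World frame = base frame: x ahead of the robot, y to its left, z up, the work surface at z = 0. Lengths are in m, angles in rad, forces in N, time in s.
With the tool pointing down it reaches from about 0.25 to 0.775 m from the base axis. Payload 8.9 kg.
Tool frame: the origin (TCP) lies at the very end of the fingers, on their centre line; the grasp point (between the pads) lies 19 mm behind it; z points along the fingers, y is the line along which they close (so a half turn about z gives the same grasp; the last joint's range is limited). The gripper opens to 85 mm and grips with 20 to 120 N. Pads are 22 mm wide; open, the fingers measure 114 mm over their backs; the gripper's body (76 mm by 85 mm) begins 54 mm behind the grasp point. The pads swing forward as they close: fully open they stand 13 mm farther back than shut.
Start: joints at [-0.139, 0.291, -0.153, 1.127, 0, 1.431], TCP at [0.525, 0, 0.199] pointing down, gripper open.
Joint ranges: [-2.52, 2.52], [-0.91, 1.74], [-1.3, 1.37], [-1.96, 2.02], [-1.52, 1.47], [-3.14, 3.14]. Speed limits (rad/s): [2.22, 2.22, 2.79, 3.14, 3.14, 3.14].

INTERFACE

Orientations are given as a unit quaternion [x, y, z, w].
In Python, from plant import * gives the robot as it stands. The module is installed in compiled form; this text tells all that it offers. Calls block until the motion is done:
- movep(position, orientation): joint-space move of the TCP to a pose.
- move_l(position, rotation=None, v=0.15): straight line of the TCP; rotation=None keeps the orientation; v is the mean speed in m/s.
- movej(angles): joint-space move.
- set_gripper(opening): finger opening in m; the grip force is fixed at half the most; returns when the fingers have stopped.
- sleep(seconds).
- inverse_kinematics(position, orientation): joint angles nearest the present ones, or None.
- state(): the state.
- grab_frame(name): name is "scene" or "side" or "wrist"; returns the picture (420x560x3 uint8, red, green, blue); there is no depth.
- camera_model(name): a dict with "mtx" (3x3 intrinsics, pixels), "world_from_camera" (4x4, takes a point from camera to world coordinates). Camera axes: x right, y down, z forward; pixel columns grow to the right and rows downward; lengths in m; the calibration is good to about 2 mm. A picture is of the moment at which its call begins: read the wrist's pose just before it. camera_model takes no time and is no camera call; for the wrist camera it gives the pose at the moment of the call.
A pose or a line that the arm cannot do raises IKError and nothing moves.
- close_job(): hands the job in; it is judged then, once.
Trained networks look in the newest picture that a camera, given by its name, has taken for a name from the list of things; names that differ only in an ending like _2 or _b are one class to them, and where a whole thing is asked for, a point or a joint stands for the part that bears it (a point fixed in the world has none). Each returns a list of dicts, best first, with "confidence" (0 to 1); they miss things now and then, are a little off and sometimes report something else, mostly with a low value. They report only what shows in the picture. A call takes as long as a camera call. They do not tell look-alikes from the thing itself.
- outline_of(camera, query): "mask" (420x560 bool, what is visible of it) and "point" ([column, row] in pixels, amid what is visible of it).
- landmark_of(camera, query): "point" ([column, row] in pixels: a listed point, or the origin of a listed thing).
The state is a dict: "time_s": time; "joint_pos": joint angles; "joint_vel": joint speeds; "tau": joint torques, N m; "tcp_pos": TCP position; "ee_rot": TCP orientation; "ft_force": force on the tool from outside, world axes, zero at the start; "ft_torque": the same for the moment, N m; "gripper_width": finger opening in m; "grip_force": force on a finger pad.
Only numpy, scipy, OpenCV 4.12 (cv2) and the standard library are available. Lean on these libraries where they do the work, as an engineer would, in place of code of your own. Each camera call takes 0.05 s, during which the arm holds its last target. There are 200 camera calls.

TASK

One of the three identical black canisters in the white storage block holds the spare microscope objective and is clearly heavier; the other two are empty. Find the full one by its weight, draw it out and finish holding it still in the air in front of the code reader, its underside facing the reader's window squarely, centred on it and about 7 cm away. Do not touch the reader or disturb the other things on the bench, do not carry an empty canister away from the block, and have both empties standing fully home in the sockets they came from.

Things in the scene. Friction and masses are not known exactly. Their poses are not given: they have to be found in the camera images.
- can_a: one of three identical black screw-lid canisters, upright in the block: body 42 mm across, lid 44 mm across from 35 to 53 mm above the base, 53 mm high; the lid stays on. Origin: centre of the underside (it carries a square code label); z along the axis to the lid. Empty 0.05 to 0.07 kg, with the objective 0.28 to 0.38 kg; which one is full cannot be seen and its socket varies
- can_b: one of three identical black screw-lid canisters, upright in the block: body 42 mm across, lid 44 mm across from 35 to 53 mm above the base, 53 mm high; the lid stays on. Origin: centre of the underside (it carries a square code label); z along the axis to the lid. Empty 0.05 to 0.07 kg, with the objective 0.28 to 0.38 kg; which one is full cannot be seen and its socket varies
- can_c: one of three identical black screw-lid canisters, upright in the block: body 42 mm across, lid 44 mm across from 35 to 53 mm above the base, 53 mm high; the lid stays on. Origin: centre of the underside (it carries a square code label); z along the axis to the lid. Empty 0.05 to 0.07 kg, with the objective 0.28 to 0.38 kg; which one is full cannot be seen and its socket varies
- block: white plastic storage block, fixed, 76 mm (its x) by 272 mm (its y) by 26 mm high, with three round blind sockets along its y at -95, 0 and +95 mm, each 45.5 mm wide with a 2 mm chamfer and 20 mm deep (the canister's base stands 6 mm above the bench, its top 59 mm). Origin: centre of the underside, z up
- window (a point): middle of the dark window in the black front of the code reader's grey tilted head (88 x 74 mm), 98 mm above the bench, fixed. z: the window's normal, its line of sight, out of the window, 55 degrees above the horizontal and roughly towards the robot; y horizontal; x up along the face, away from the robot. Present the canister's axis along this z, underside to the window, 70 mm out
- reader: the code reader's stand, fixed, on a round black foot 104 mm across, 123 mm high overall; origin: centre of the underside of the housing, 98 mm below and 14 mm behind the window's middle; z up, the window looks to its -x and up
- microscope: large white microscope, fixed, to the right of the reader, over 0.5 m high; its left side is about 150 mm from the origin (centre of the underside). Its two black eyepieces overhang towards the robot to about 265 mm in front of the origin (world x 0.46, y -0.28 to -0.16) at a height of 0.36 to 0.43 m: the arm starts to the right of them and must draw in to pass in front of them
- mouse: black and blue computer mouse, 104 x 62 x 39 mm, bystander; origin: centre of its underside
- marker: red and white marker pen, 17 x 135 x 16 mm, lying, bystander; origin: centre of its underside
- spare_eyepiece: black spare eyepiece, 37 mm across, 55 mm high, standing, bystander; origin: centre of its underside
Things that resemble listed ones, but are neither listed nor needed, are in the scene too. Leave any blue or turquoise look-alike of the can_b alone.

How it is judged:
On the way:
1. the full canister is drawn clear of its socket, the two light ones resting in the block (((z of can_a in the frame of block above 0.035 m and contact force between can_b and block between 0.1 and 1.7 N and contact force between can_c and block between 0.1 and 1.7 N) or (z of can_b in the frame of block above 0.035 m and contact force between can_a and block between 0.1 and 1.7 N and contact force between can_c and block between 0.1 and 1.7 N) or (z of can_c in the frame of block above 0.035 m and contact force between can_a and block between 0.1 and 1.7 N and contact force between can_b and block between 0.1 and 1.7 N))), for 0.1 s.
At the end, for the whole second after the job is handed in: The full canister is held still by the fingers alone: base centre 45 to 95 mm out from the window, within 20 mm of its axis, base towards it, axes within 0.2 rad. Both empties stand free in their own sockets (load under 1.7 N): within 6 mm, under 3.5 mm off the floor, tilt under 0.1 rad (((z of can_a in the frame of window between 0.045 and 0.095 m and x of can_a in the frame of window between -0.02 and 0.02 m and y of can_a in the frame of window between -0.02 and 0.02 m and angle between the z axis of can_a and the z axis of window, either way round below 0.2 rad and z of window in the frame of can_a below -0.03 m and linear speed of can_a below 0.02 m/s and angular speed of can_a below 0.15 rad/s and contact force between the fingers and can_a above 2 N and contact force between can_a and block below 0.05 N and contact force between can_a and reader below 0.05 N and (distance of can_b from where it was at the start of the episode below 0.006 m and angle between can_b's own z axis and vertical below 0.1 rad and z of can_b in the frame of block below 0.0095 m and contact force between can_b and block between 0.1 and 1.7 N and contact force between the fingers and can_b below 0.1 N) and (distance of can_c from where it was at the start of the episode below 0.006 m and angle between can_c's own z axis and vertical below 0.1 rad and z of can_c in the frame of block below 0.0095 m and contact force between can_c and block between 0.1 and 1.7 N and contact force between the fingers and can_c below 0.1 N)) or (z of can_b in the frame of window between 0.045 and 0.095 m and x of can_b in the frame of window between -0.02 and 0.02 m and y of can_b in the frame of window between -0.02 and 0.02 m and angle between the z axis of can_b and the z axis of window, either way round below 0.2 rad and z of window in the frame of can_b below -0.03 m and linear speed of can_b below 0.02 m/s and angular speed of can_b below 0.15 rad/s and contact force between the fingers and can_b above 2 N and contact force between can_b and block below 0.05 N and contact force between can_b and reader below 0.05 N and (distance of can_a from where it was at the start of the episode below 0.006 m and angle between can_a's own z axis and vertical below 0.1 rad and z of can_a in the frame of block below 0.0095 m and contact force between can_a and block between 0.1 and 1.7 N and contact force between the fingers and can_a below 0.1 N) and (distance of can_c from where it was at the start of the episode below 0.006 m and angle between can_c's own z axis and vertical below 0.1 rad and z of can_c in the frame of block below 0.0095 m and contact force between can_c and block between 0.1 and 1.7 N and contact force between the fingers and can_c below 0.1 N)) or (z of can_c in the frame of window between 0.045 and 0.095 m and x of can_c in the frame of window between -0.02 and 0.02 m and y of can_c in the frame of window between -0.02 and 0.02 m and angle between the z axis of can_c and the z axis of window, either way round below 0.2 rad and z of window in the frame of can_c below -0.03 m and linear speed of can_c below 0.02 m/s and angular speed of can_c below 0.15 rad/s and contact force between the fingers and can_c above 2 N and contact force between can_c and block below 0.05 N and contact force between can_c and reader below 0.05 N and (distance of can_a from where it was at the start of the episode below 0.006 m and angle between can_a's own z axis and vertical below 0.1 rad and z of can_a in the frame of block below 0.0095 m and contact force between can_a and block between 0.1 and 1.7 N and contact force between the fingers and can_a below 0.1 N) and (distance of can_b from where it was at the start of the episode below 0.006 m and angle between can_b's own z axis and vertical below 0.1 rad and z of can_b in the frame of block below 0.0095 m and contact force between can_b and block between 0.1 and 1.7 N and contact force between the fingers and can_b below 0.1 N)))); the arm keeps its last pose, push and grip.
It fails at once if an empty canister is carried away from the block (over 0.15 m from its socket, while the heavy one rests in the block) ((distance of can_a from where it was at the start of the episode above 0.15 m and contact force between any of can_b, can_c and block above 2.3 N) or (distance of can_b from where it was at the start of the episode above 0.15 m and contact force between any of can_a, can_c and block above 2.3 N) or (distance of can_c from where it was at the start of the episode above 0.15 m and contact force between any of can_a, can_b and block above 2.3 N)).
It fails at once if the code reader is touched (contact force between reader and anything else above 1 N).
It fails at once if a bystander is disturbed (mouse, marker or eyepiece moved over 20 mm) (distance of any of mouse, marker, spare_eyepiece from where it was at the start of the episode above 0.02 m).
It also fails if it takes over 58 s, if anything falls off the work surface, if the arm or the gripper's body presses on something with over 40 N, if the wrist force passes 120 N, or if a joint passes its speed limit or range.

## Working session

There is one attempt and no reset: what is moved stays moved. The work goes in short steps, each a Python script; the robot and the scene stay as the last script left them, time stands still between calls to the robot, and variables do not carry over. Pictures are saved under pics/ and viewed, at most 10 in all, crops included, and the job is handed in when it is done.

```bash
mkdir -p pics; cat > h.py <<'E'
from plant import *
import numpy as np, cv2
from scipy.spatial.transform import Rotation as R
def save(n,f,img=None):
    im=grab_frame(n) if img is None else img
    cv2.imwrite('pics/'+f,cv2.cvtColor(im,cv2.COLOR_RGB2BGR))
def ray(cam,p,cm=None):
    c=cm or camera_model(cam); T=np.array(c["world_from_camera"])
    d=T[:3,:3]@np.linalg.inv(c["mtx"])@np.array([p[0],p[1],1.]); return T[:3,3],d/np.linalg.norm(d)
def onz(cam,p,z,cm=None):
    o,d=ray(cam,p,cm); return o+d*(z-o[2])/d[2]
def proj(cam,X,cm=None):
    c=cm or camera_model(cam); T=np.linalg.inv(c["world_from_camera"])
    q=np.array(c["mtx"])@(T[:3,:3]@np.array(X)+T[:3,3]); return q[:2]/q[2]
def tri(a,b):
    (o1,d1),(o2,d2)=a,b; s=np.linalg.lstsq(np.c_[d1,-d2],o2-o1,rcond=None)[0]
    p,q=o1+d1*s[0],o2+d2*s[1]; return (p+q)/2,np.linalg.norm(p-q)
E
python3 - <<'E'
from h import *
np.set_printoptions(precision=4,suppress=True)
a=grab_frame("scene");b=grab_frame("side");w=grab_frame("wrist")
save('',"sc.png",a);save('',"si.png",b);save('',"wr.png",w)
for n in ("scene","side","wrist"):
    print(n,np.array(camera_model(n)["world_from_camera"])[:3,3])
    for q in ("can_a","block","window","reader","mouse","marker","spare_eyepiece"):
        print(q,[(np.round(r["point"],1).tolist(),round(r["confidence"],2),np.round(onz(n,r["point"],{"can_a":.006,"window":.098}.get(q,0)),3)[:2].tolist()) for r in landmark_of(n,q)])
s=state();print(s)
E
```

```text
scene [ 0.1445 -0.5531  0.654 ]
can_a [([230.2, 290.2], 0.92, [0.427, 0.069]), ([220.1, 254.2], 0.91, [0.464, 0.197]), ([211.9, 213.3], 0.79, [0.526, 0.378]), ([217.2, 237.4], 0.69, [0.489, 0.265]), ([262.4, 273.4], 0.56, [0.517, 0.08])]
block [([216.5, 236.4], 0.69, [0.492, 0.278])]
window [([306.6, 213.3], 0.58, [0.672, 0.125])]
reader [([310.7, 239.8], 0.88, [0.699, 0.134])]
mouse [([282.4, 309.5], 0.73, [0.498, -0.037])]
marker [([293.2, 363.5], 0.8, [0.44, -0.162])]
spare_eyepiece [([258.4, 218.4], 0.52, [0.632, 0.294])]
side [0.2815 1.0621 0.6126]
can_a [([340.4, 244.1], 0.8, [0.429, 0.092]), ([297.4, 273.5], 0.77, [0.499, 0.26]), ([316.8, 258.2], 0.71, [0.472, 0.18]), ([275.4, 299.0], 0.59, [0.517, 0.367]), ([311.8, 239.4], 0.51, [0.507, 0.096])]
block [([298.7, 279.7], 0.78, [0.491, 0.275])]
window [([251.3, 206.2], 0.66, [0.668, 0.137])]
reader [([245.5, 229.4], 0.68, [0.702, 0.102])]
mouse [([327.9, 221.6], 0.77, [0.491, -0.028]), ([299.6, 278.6], 0.59, [0.49, 0.27])]
marker [([350.9, 204.7], 0.43, [0.447, -0.164])]
spare_eyepiece [([245.0, 270.5], 0.88, [0.625, 0.285])]
wr
[... 238 characters left out ...]
window [([466.0, 50.0], 0.73, [0.68, 0.13])]
reader [([428.0, 66.9], 0.77, [0.695, 0.134])]
mouse [([259.9, 203.7], 0.84, [0.504, -0.024])]
marker [([216.8, 299.9], 0.68, [0.442, -0.161])]
spare_eyepiece []
{'time_s': 1.2, 'joint_pos': array([-0.1393,  0.2907, -0.1534,  1.1267, -0.    ,  1.4315]), 'joint_vel': array([ 0.0007,  0.0001, -0.0008, -0.0004, -0.0017,  0.0018]), 'tau': array([ -0.0027, -53.7026,  33.1642,   0.0017,  -0.0004,   0.    ]), 'tcp_pos': array([ 0.525 , -0.    ,  0.1986]), 'ee_rot': array([ 0.7071,  0.7071, -0.    ,  0.    ]), 'ft_force': array([0.4583, 0.1947, 0.7509]), 'ft_torque': array([0.0348, 0.0044, 0.0121]), 'grip_force': 0.0, 'gripper_width': 0.08548912784908382}
```

View pics/sc.png

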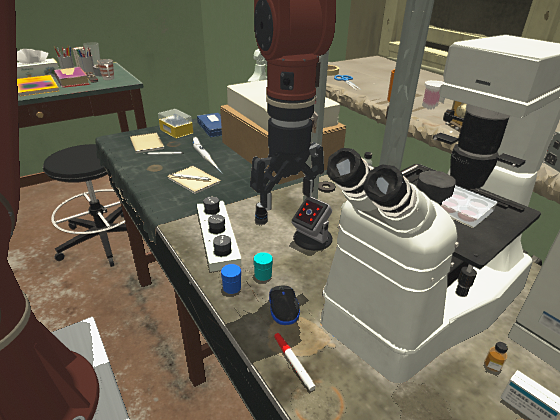

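View pics/si.png

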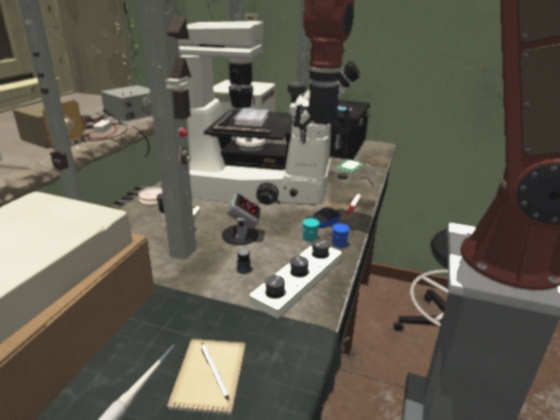

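The scene shows the white block with three black canisters at (211,203), (217,225) and (222,245). The blue and turquoise decoys are at (231,278) and (263,266), and the reader head is at (313,212). The side view agrees. Next I go above the block for one close look.

```bash
python3 - <<'E'
from h import *
np.set_printoptions(precision=4,suppress=True)
movep([0.52,0.19,0.26],[.70711,.70711,0,0]); sleep(.2)
w=grab_frame("wrist");save('',"wr2.png",w)
cm=camera_model("wrist");np.save("cm2.npy",cm,allow_pickle=True)
for q in ("can_a","block","window","reader","spare_eyepiece"):
    print(q,[(np.round(r["point"],1).tolist(),round(r["confidence"],2),np.round(onz("wrist",r["point"],{"can_a":.006,"window":.098}.get(q,0)),3)[:2].tolist()) for r in landmark_of("wrist",q)])
for r in outline_of("wrist","can_a"):
    p=cv2.minEnclosingCircle(np.argwhere(r["mask"])[:,::-1].astype(np.float32).copy())
    print(r["confidence"],p)
for r in outline_of("wrist","block")[:1]:
    m=r["mask"].astype(np.uint8); c=max(cv2.findContours(m,0,1)[0],key=cv2.contourArea)
    b=cv2.boxPoints(cv2.minAreaRect(c)); print([onz("wrist",p,.026,cm) for p in b])
s=state();print(s["tcp_pos"],s["time_s"],s["ft_force"])
cv2.imwrite('pics/reader.png',cv2.resize(cv2.cvtColor(w,cv2.COLOR_RGB2BGR),(800,600),interpolation=cv2.INTER_CUBIC))
E
```

```text
can_a [([274.4, 246.5], 0.67, [0.516, 0.085]), ([256.1, 111.4], 0.63, [0.493, 0.278]), ([220.9, 248.4], 0.59, [0.435, 0.082]), ([235.0, 180.1], 0.57, [0.461, 0.186])]
block [([255.1, 109.5], 0.6, [0.491, 0.281]), ([279.4, 33.2], 0.37, [0.524, 0.373])]
window [([410.1, 238.6], 0.75, [0.677, 0.132])]
reader [([257.1, 110.7], 0.71, [0.494, 0.28]), ([396.2, 213.0], 0.61, [0.697, 0.136])]
spare_eyepiece [([361.2, 105.5], 0.84, [0.634, 0.287])]
0.97 ((233.5, 183.5), 20.11228370666504)
0.69 ((253.375, 108.5), 20.041072845458984)
0.68 ((277.0, 25.02941131591797), 26.27692413330078)
0.64 ((217.0, 253.5), 21.00605010986328)
0.61 ((275.5, 254.0), 20.304039001464844)
[array([0.4082, 0.1612, 0.026 ]), array([0.4954, 0.416 , 0.026 ]), array([0.5683, 0.3984, 0.026 ]), array([0.4941, 0.1361, 0.026 ])]
[0.52   0.1899 0.26  ] 2.6167 [0.4144 0.0435 0.1181]
```

View pics/reader.png

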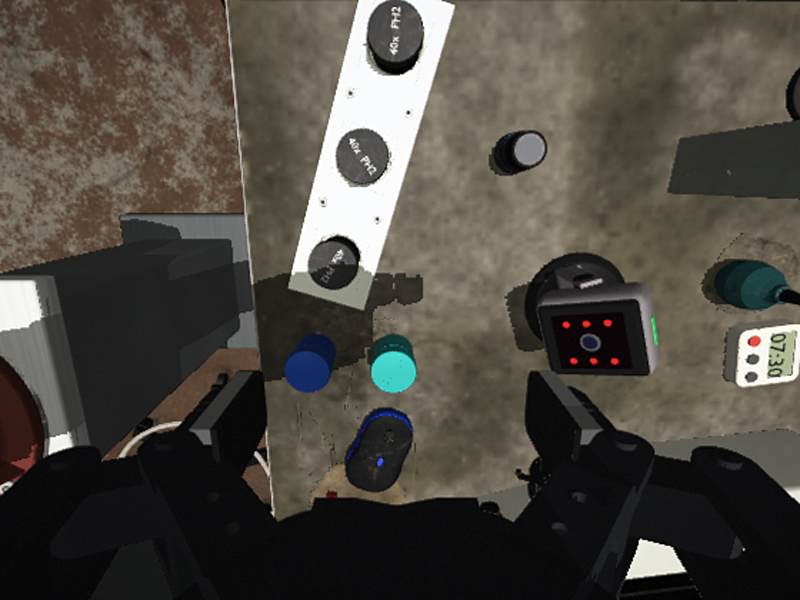

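The wrist picture (800-wide) shows lid tops at (395,31), (363,155) and (337,259). The reader face has its lens at (590,342) and two rows of three red LEDs, whose columns give the horizontal face axis.

```bash
python3 - <<'E'
from h import *
np.set_printoptions(precision=4,suppress=True)
cm=np.load("cm2.npy",allow_pickle=True).item()
k=560/800
P=[onz("",(np.array(p)+.5)*k-.5,.059,cm)[:2] for p in ((395,31),(363,155.5),(336.5,259))]
print("lids",P,[np.linalg.norm(P[i]-P[i+1]) for i in (0,1)],np.degrees(np.arctan2(*(P[0]-P[2])))) 
im=cv2.imread("pics/wr2.png").astype(int)
m=((im[...,2]>150)&(im[...,1]<90)&(im[...,0]<90)).astype(np.uint8); m[:, :350]=0; m[:200]=0;m[280:]=0;m[:,455:]=0
n,_,st,c=cv2.connectedComponentsWithStats(m,connectivity=8); c=c[1:];print(c,st[1:,4])
# face plane fit: yaw from columns (equal height)
o,_=ray("",(0,0),cm)
psi=0.2
for it in range(6):
    nrm=np.array([-np.cos(psi)*np.cos(np.radians(55)),-np.sin(psi)*np.cos(np.radians(55)),np.sin(np.radians(55))])
    o,d=ray("",c.mean(0),cm); W=o+d*(.098-o[2])/d[2]
    X=np.array([(lambda d:o+d*((W-o)@nrm)/(d@nrm))(ray("",p,cm)[1]) for p in c])
    xs=np.array([np.cos(psi)*np.sin(np.radians(55)),np.sin(psi)*np.sin(np.radians(55)),np.cos(np.radians(55))]);ys=np.cross(nrm,xs)
    u=(X-W)@xs;v=(X-W)@ys
    if it==5: print(psi,W,np.c_[u,v])
    # column skew: regress u on v over pairs
    up=v>0; a=np.argsort(u[up]);b=np.argsort(u[~up])
    du=(u[up][a]-u[~up][b]).mean();dv=(v[up][a]-v[~up][b]).mean()
    psi-=np.arctan2(du,dv)*.8
    print("psi",psi,du,dv)
for n in ("scene","side"): print(n,proj(n,W))
E
```

```text
lids [array([0.5199, 0.3687]), array([0.4935, 0.2786]), array([0.4685, 0.1931])] [np.float64(0.09392216628562498), np.float64(0.0890718478713097)] 16.32396967497123
[[395.8    226.8   ]
 [409.8824 226.4118]
 [424.8824 225.4118]
 [401.0667 252.2667]
 [415.0667 252.2667]
 [429.8824 252.4118]] [15 17 17 15 15 17]
psi 0.2733545448403482 -0.003051231318808103 0.03318322332663818
psi 0.2889857354312995 -0.0006634668170529277 0.0339517264542348
psi 0.29230550356008345 -0.00014152744467307884 0.03410518489482651
psi 0.2930104534434736 -3.008136030308482e-05 0.034137294835713754
psi 0.2931601479847416 -6.388980212080777e-06 0.03414409147265524
0.2931601479847416 [0.6797 0.1303 0.098 ] [[-0.0163  0.0169]
 [-0.0004  0.0166]
 [ 0.0158  0.017 ]
 [-0.0164 -0.0173]
 [-0.0003 -0.0172]
 [ 0.0158 -0.0173]]
psi 0.29319193528144305 -1.3567427655540602e-06 0.03414553373523276
scene [307.7081 211.477 ]
side [248.2098 204.355 ]
```

```bash
cat >> h.py <<'E'
from scipy.optimize import minimize
R0=R.from_quat([.70711,.70711,0,0])
def quat(yaw): return (R.from_euler('z',yaw)*R0).as_quat()
def canfit(mask,xy0,cm):
    t=np.linspace(0,2*np.pi,40)
    def cost(xy):
        pts=[[xy[0]+r*np.cos(a),xy[1]+r*np.sin(a),z] for r,z in((.022,.059),(.022,.041),(.021,.026)) for a in t]
        q=np.array([proj('',p,cm) for p in pts],np.float32)
        h=cv2.convexHull(q); im=np.zeros(mask.shape,np.uint8)
        cv2.fillConvexPoly(im,np.round(h*16).astype(np.int32),1,shift=4)
        return 1-(im.astype(bool)&mask).sum()/(im.astype(bool)|mask).sum()
    r=minimize(cost,xy0,method='Nelder-Mead',options=dict(initial_simplex=np.array(xy0)+[[0,0],[.006,0],[0,.006]],maxiter=40))
    return r.x,1-r.fun
E
python3 - <<'E'
from h import *
np.set_printoptions(precision=4,suppress=True)
movep([0.475,0.214,0.26],quat(np.radians(-16.3))); sleep(.2)
w=grab_frame("wrist");save('',"wr3.png",w);cm=camera_model("wrist")
rs=outline_of("wrist","can_a"); F=[]
for x0 in ((.467,.189),(.494,.280),(.5207,.371)):
    p=proj('',[*x0,.05],cm)
    c=[r for r in rs if np.hypot(*(np.array(r["point"])-p))<18]
    print(p, [r["point"] for r in c])
    if c: f,i=canfit(c[0]["mask"],x0,cm);F.append(f);print(f,i)
if len(F)==3: print([np.linalg.norm(F[i]-F[i+1]) for i in (0,1)],np.degrees(np.arctan2(*(F[2]-F[0]))),np.mean(F,0))
s=state();print(s["time_s"],s["tcp_pos"])
E
```

```text
[276.1609 203.0123] [[275.2, 203.4]]
[0.4638 0.1883] 0.9415094339622642
[276.3956 127.2476] [[275.7, 129.3]]
[0.4918 0.2782] 0.9444926279271466
[276.4108  40.4724] [[278.6, 43.2]]
[0.5187 0.3681] 0.9536631183469004
[np.float64(0.0941074194052089), np.float64(0.09389320774307168)] 16.975848356841826 [0.4914 0.2782]
3.3417 [0.4755 0.2137 0.2598]
```

View pics/wr3.png

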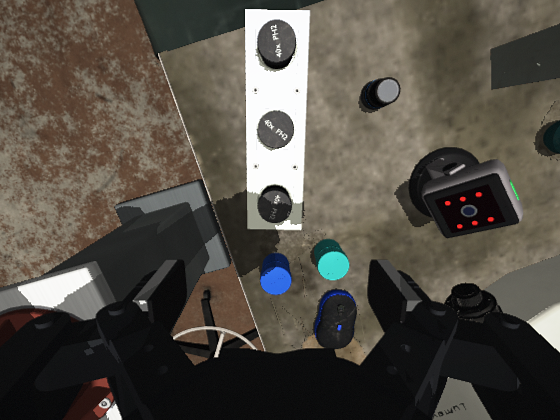

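The view matches the fits: the canisters are at (275,203), (275,129) and (277,43), with spacing and yaw consistent. I'll weigh the middle one first.

```bash
cat >> h.py <<'E'
YB=np.radians(-16.9); yb=np.array([-np.sin(YB),np.cos(YB)]); C=np.array([.4914,.2782])
ZG=.034
def weigh(k):
    p=C+.095*k*yb; q=quat(YB)
    movep([*p,.11],q); sleep(.3); f0=np.array(state()["ft_force"])
    move_l([*p,ZG],v=.12); sleep(.2); f1=state()["ft_force"]-f0
    set_gripper(0.03); sleep(.3); s=state(); f2=s["ft_force"]-f0
    move_l([*p,ZG+.012],v=.04); sleep(.5); f3=state()["ft_force"]-f0
    print(k,"down",f1,"grip",f2,s["gripper_width"],s["grip_force"],"lift",f3,"t",state()["time_s"])
    return f3
def putback(k):
    p=C+.095*k*yb
    move_l([*p,ZG],v=.03); sleep(.2); print("seat",state()["ft_force"]); set_gripper(.085); move_l([*p,.11],v=.15)
E
python3 - <<'E'
from h import *
np.set_printoptions(precision=3,suppress=True)
weigh(0); save("scene","lift0.png")
E
```

```text
0 down [ 0.119 -0.467 -0.729] grip [-0.796  1.113 -0.624] 0.03009601623700457 0.0 lift [-0.849  0.161 -0.537] t 7.15
```

```bash
python3 - <<'E'
from h import *
save("wrist","w4.png"); print(state()["tcp_pos"])
a=cv2.imread("pics/lift0.png")[150:330,130:350]; b=cv2.imread("pics/w4.png")[60:420,60:500]
a=cv2.resize(a,(440,360)); cv2.imwrite("pics/j.png",cv2.resize(np.hstack([a,b]),(800,327)))
E
```

```text
[0.49138525 0.27818604 0.04595151]
```

View pics/j.png

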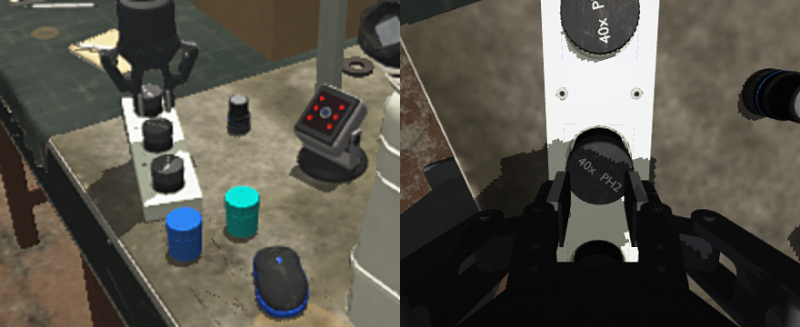

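```bash
python3 - <<'E'
from h import *
cm=camera_model("wrist");np.set_printoptions(precision=3,suppress=True)
print(np.array(cm["world_from_camera"]))
def cr(p): return (p-60)*.909
T=state()["tcp_pos"]
print("tcp wrist crop",cr(proj('',T,cm)))
for k in (-1,0,1):
    X=[*(C+.095*k*yb),.059]; print(k,X,"wrist",cr(proj('',X,cm)),"scene",(proj("scene",X)-[130,150])*[1.818,1.818])
print("tcp scene",(proj("scene",T)-[130,150])*1.818, "closing", [cr(proj('',T+s*.015*np.array([np.cos(YB),np.sin(YB),0]),cm)) for s in (-1,1)])
E
```

```text
[[ 0.957 -0.281 -0.078  0.511]
 [-0.291 -0.922 -0.255  0.344]
 [-0.     0.267 -0.964  0.222]
 [ 0.     0.     0.     1.   ]]
tcp wrist crop [197.789 166.844]
-1 [np.float64(0.463783291608166), np.float64(0.1873027095145273), 0.059] wrist [197.818 296.551] scene [164.236 162.318]
0 [np.float64(0.4914), np.float64(0.2782), 0.059] wrist [197.86  174.417] scene [153.653 123.727]
1 [np.float64(0.519016708391834), np.float64(0.3690972904854727), 0.059] wrist [197.916  10.915] scene [144.468  90.24 ]
tcp scene [154.289 131.293] closing [array([175.609, 166.854]), array([219.971, 166.834])]
```

View pics/w4.png

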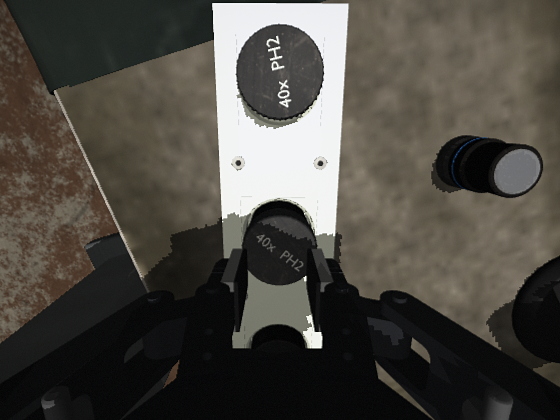

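```bash
python3 - <<'E'
from h import *
cm=camera_model("wrist");np.set_printoptions(precision=3,suppress=True)
s=state();print(s["gripper_width"],s["grip_force"],s["ft_force"],s["tcp_pos"],s["time_s"]);xb=np.array([np.cos(YB),np.sin(YB)])
for z in (.059,.071):
  for k in (0,1):
    X=C+.095*k*yb
    print(z,k,[proj('',[*(X+e),z],cm) for e in (-.022*xb,.022*xb,.022*yb,-.022*yb)])
T=s["tcp_pos"]
for h in (0,.02,.04): print(h,[proj('',T+[0,0,h]+sg*.015*np.array([*xb,0])+np.array([*yb,0])*.011,cm) for sg in(-1,1)])
E
```

```text
0.030156995007738344 0.0 [ 0.808  0.332 -0.164] [0.491 0.278 0.046] 7.25
0.059 0 [array([239.309, 251.895]), array([316.03 , 251.862]), array([277.681, 215.021]), array([277.656, 286.344])]
0.059 1 [array([232.874,  72.035]), array([322.589,  71.981]), array([277.747,  21.311]), array([277.714, 118.878])]
0.071 0 [array([236.661, 260.717]), array([318.808, 260.682]), array([277.749, 221.467]), array([277.718, 297.212])]
0.071 1 [array([229.202,  67.423]), array([326.426,  67.363]), array([277.835,  12.059]), array([277.791, 118.215])]
0 [array([252.806, 226.545]), array([302.385, 226.522])]
0.02 [array([250.016, 238.124]), array([305.371, 238.099])]
0.04 [array([246.492, 252.756]), array([309.145, 252.729])]
```

```bash
python3 - <<'E'
from h import *
T=state()["tcp_pos"]; out=[]
for n in ("scene","side"):
    im=cv2.cvtColor(grab_frame(n),cv2.COLOR_RGB2BGR); p=proj(n,T); c=np.round(p).astype(int)
    cr=im[c[1]-55:c[1]+25,c[0]-40:c[0]+40]; cr=cv2.resize(cr,None,fx=5,fy=5,interpolation=cv2.INTER_CUBIC)
    for h,col in((0,(0,0,255)),(.02,(0,255,0)),(.04,(255,0,0)),(.073,(0,255,255))):
        q=(proj(n,T+[0,0,h])-c+[40,55])*5; cv2.circle(cr,tuple(int(v) for v in q),3,col,-1)
    out.append(cr)
cv2.imwrite("pics/z.png",np.hstack(out))
E
```

```text
(no output)
```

View pics/z.png

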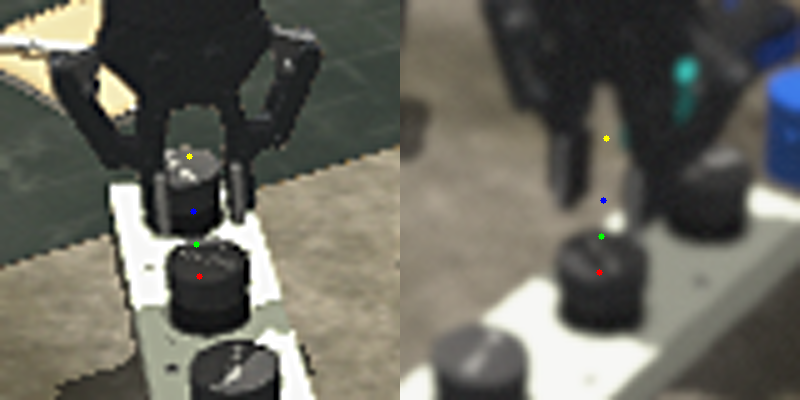

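Both views show the true fingertips about 34 mm behind the reported TCP (red dot), so they closed above the middle canister without touching it. I'll treat this as a tool-length offset of 34 mm along tool z and try again.

```bash
sed -i 's/^ZG=.*/ZG=.002/; s/\.11\],q)/.085],q)/; s/\.11\],v=\.15/.085],v=.2/' h.py; python3 - <<'E'
from h import *
np.set_printoptions(precision=3,suppress=True)
move_l([*C,.085],v=.15); set_gripper(.085)
f=weigh(0); s=state(); print(s["gripper_width"],s["grip_force"],s["tcp_pos"])
E
```

```text
0 down [1.307 0.654 0.048] grip [ 0.324 -0.649  5.58 ] 0.04127650140627906 60.41679818248667 lift [ 0.076 -0.16  -1.131] t 11.6667
0.04102781581577946 60.55425114827813 [0.491 0.278 0.014]
```

```bash
cat >> h.py <<'E'
def favg(n=10):
    a=[]
    for _ in range(n): a.append(state()["ft_force"]); sleep(.03)
    return np.mean(a,0)
E
python3 - <<'E'
from h import *
np.set_printoptions(precision=3,suppress=True)
a=favg(); putback(0); sleep(.2); b=favg(); print("load0",a-b)
f=weigh(-1); print("load-1",favg()-b, state()["gripper_width"],state()["time_s"])
E
```

```text
seat [-3.9   -1.805 12.532]
load0 [-0.105 -0.168 -0.956]
-1 down [ 0.215 -0.297 -0.281] grip [-2.294 -1.07   7.296] 0.04145364774704135 59.575989071745425 lift [ 0.215 -0.568 -2.932] t 17.9
load-1 [-0.072 -0.274 -3.27 ] 0.04188763105458058 18.2333
```

The near canister, load 3.3 N against 1.0 N for the middle one, is the full one. I'll draw it out, check how the empties stand, and check the IK for the presentation.

```bash
cat >> h.py <<'E'
W=np.array([.6797,.1303,.098]); psi=.2932; c55,s55=np.cos(np.radians(55)),np.sin(np.radians(55))
N=np.array([-np.cos(psi)*c55,-np.sin(psi)*c55,s55])
def qpres(roll):
    x=np.array([-np.sin(psi),np.cos(psi),0]); z=-N
    return (R.from_matrix(np.c_[x,np.cross(z,x),z])*R.from_euler('z',roll)).as_quat()
E
python3 - <<'E'
from h import *
np.set_printoptions(precision=3,suppress=True)
p=C-.095*yb
move_l([*p,.05],v=.08); move_l([*p,.17],v=.15); sleep(.3)
w=grab_frame("wrist"); cm=camera_model("wrist"); save('',"after.png",w)
rs=outline_of("wrist","can_a")
for k in (0,1):
    x0=C+.095*k*yb; q=proj('',[*x0,.05],cm); c=[r for r in rs if np.hypot(*(np.array(r["point"])-q))<25]
    print(k,q,x0,[canfit(r["mask"],x0,cm) for r in c[:1]])
s=state(); print(s["gripper_width"],s["grip_force"],favg(5),s["time_s"],s["joint_pos"])
for d in np.radians([-30,-15,0,15,30,90,-90]):
    print(np.degrees(d),[inverse_kinematics(W+k*N,qpres(d)) for k in (.16,.066)])
E
```

```text
0 [277.529  97.243] [0.491 0.278] [(array([0.491, 0.279]), np.float64(0.9592403890690134))]
1 [277.551 -25.127] [0.519 0.369] []
0.041690720848140496 61.05212306370959 [ 0.032  0.188 -3.047] 20.1833 [ 0.238  0.263 -0.27   1.038 -0.     2.103]
-29.999999999999996 [array([-0.072, -0.032, -0.684,  0.34 ,  0.206,  0.744]), array([-0.028,  0.169, -0.703,  0.112,  0.182,  0.781])]
-14.999999999999998 [array([-0.072, -0.032, -0.684,  0.34 ,  0.206,  1.006]), array([-0.028,  0.169, -0.703,  0.112,  0.182,  1.043])]
0.0 [array([-0.072, -0.032, -0.684,  0.34 ,  0.206,  1.268]), array([-0.028,  0.169, -0.703,  0.112,  0.182,  1.304])]
14.999999999999998 [array([-0.072, -0.032, -0.684,  0.34 ,  0.206,  1.529]), array([-0.028,  0.169, -0.703,  0.112,  0.182,  1.566])]
29.999999999999996 [array([-0.072, -0.032, -0.684,  0.34 ,  0.206,  1.791]), array([-0.028,  0.169, -0.703,  0.112,  0.182,  1.828])]
90.0 [array([-0.072, -0.032, -0.684,  0.34 ,  0.206,  2.838]), array([-0.028,  0.169, -0.703,  0.112,  0.182,  2.875])]
-90.0 [array([-0.072, -0.032, -0.684,  0.34 ,  0.206, -0.303]), array([-0.028,  0.169, -0.703,  0.112,  0.182, -0.266])]
```

View pics/after.png

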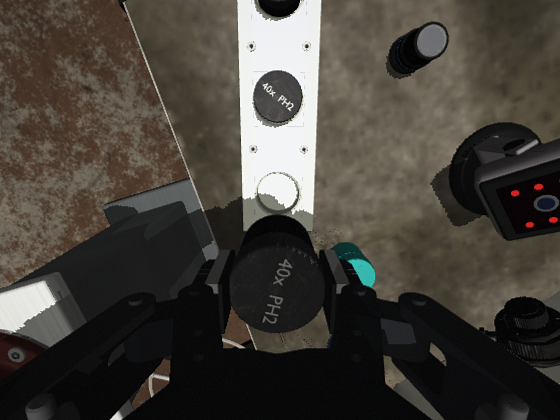

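The picture shows the middle canister upright at home (277,96), the near socket empty (278,192) and the full canister held squarely. Now I present it.

```bash
python3 - <<'E'
from h import *
np.set_printoptions(precision=3,suppress=True)
movep(W+.16*N,qpres(0)); move_l(W+.066*N,v=.08); sleep(.4)
s=state(); print(s["gripper_width"],s["grip_force"],s["tcp_pos"],W+.066*N,favg(5),s["time_s"])
out=[]
for n in ("scene","side"):
    im=cv2.cvtColor(grab_frame(n),cv2.COLOR_RGB2BGR); c=np.round(proj(n,W+.06*N)).astype(int)
    cr=cv2.resize(im[c[1]-40:c[1]+40,c[0]-40:c[0]+40],None,fx=5,fy=5,interpolation=cv2.INTER_CUBIC)
    for X,col in((W,(0,255,255)),(W+.07*N,(0,0,255)),(W+.123*N,(255,0,0))):
        cv2.circle(cr,tuple(int(v) for v in (proj(n,X)-c+40)*5),4,col,-1)
    out.append(cr)
    print(n,[(r["point"],r["confidence"],proj(n,W+.07*N)) for r in landmark_of(n,"can_a")])
cv2.imwrite("pics/fin.png",np.hstack(out))
E
```

```text
0.041194348669776365 61.18534730630927 [0.643 0.119 0.152] [0.643 0.119 0.152] [ 0.123 -0.043 -2.887] 22.8917
scene [([298.5, 198.1], 0.87, array([298.789, 197.927])), ([264.6, 273.4], 0.85, array([298.789, 197.927])), ([229.9, 288.5], 0.75, array([298.789, 197.927])), ([218.4, 233.7], 0.57, array([298.789, 197.927])), ([214.3, 214.4], 0.53, array([298.789, 197.927]))]
side [([275.2, 298.5], 0.87, array([263.185, 185.344])), ([338.4, 243.0], 0.87, array([263.185, 185.344])), ([260.7, 185.4], 0.77, array([263.185, 185.344])), ([301.3, 276.6], 0.65, array([263.185, 185.344])), ([309.3, 238.9], 0.62, array([263.185, 185.344])), ([349.5, 204.5], 0.17, array([263.185, 185.344]))]
```

View pics/fin.png

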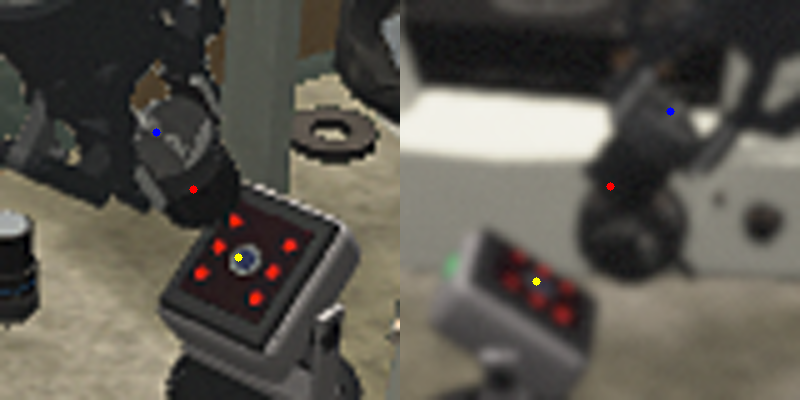

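The canister (base centre near the red dot in both views) points squarely at the window lens (yellow dot) from about 7 cm, clear of the reader. The landmarks agree within 3 px and both empties are in their sockets.

```bash
python3 -c "
from h import *
print(close_job())"
```

```text
the job is handed in; nothing more can be done
None
```

I handed the job in with the full canister, from the near socket (about 3.3 N against 1.0 N for the middle one; the far one was never weighed or moved), held still about 7 cm from the reader window; both empties stood in their sockets, and the verdict was not shown to me.

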